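# Turn over the cover of an RF housing with the lifter

## Robot

A 7-joint arm with a two-finger parallel gripper is mounted at the origin on a cart in front of the work surface, level with it; the furniture and walls round the work are solid. World frame = base frame: x ahead of the robot, y to its left, z up, the work surface at z = 0. Lengths are in m, angles in rad, forces in N, time in s.
With the tool pointing down it reaches from about 0.35 to 0.9 m from the base axis. Payload 7.2 kg.
Tool frame: the origin (TCP) lies midway between the tips of the shut fingers; the grasp point (between the pads) lies 19 mm behind it; z points along the fingers, y is the line along which they close (so a half turn about z gives the same grasp; the last joint's range is limited). The gripper opens to 85 mm and grips with 20 to 120 N. Pads are 22 mm wide; open, the fingers measure 114 mm over their backs; the gripper's body (76 mm by 85 mm) begins 54 mm behind the grasp point. The pads swing forward as they close: fully open they stand 13 mm farther back than shut.
Start: joints at [-0.068, 0.411, -0.013, 1.596, 0.006, 1.134, -0.082], TCP at [0.625, -0, 0.231] pointing down, gripper open.
Joint ranges: [-2.95, 2.95], [-0.29, 1.99], [-1.47, 1.44], [0.14, 2.54], [-1.03, 4.17], [0.13, 1.85], [-2.86, 2.86]. Speed limits (rad/s): [2.39, 2.39, 3.01, 3.01, 3.14, 3.14, 3.14].

## Interface

Orientations are given as [roll, pitch, yaw] about the fixed x, y, z axes, in that order (R = Rz(yaw) Ry(pitch) Rx(roll)).
In Python, from workcell import ctrl gives the robot as it stands.
- The arm moves only by the tool jog_arm, never from a script. Its arguments are lists of equal length, an entry for each row: "offset": the shift along the world's x, y, z in mm, a list of three; "turn": the turn, a rotation vector about the world's x, y, z in rad, a list of three. In form: {"offset": [[x, y, z], ...], "turn": [[wx, wy, wz], ...]}. A call has 1 to 20 rows; each row is the pose to reach, as a shift and turn from the pose commanded when the call began; what a row does not reach only later rows make up. A row lasts 1/8 s, in which the tool goes at most 62.5 mm and 10.7 degrees, less where a joint would pass 70% of its speed; a pose out of reach is approached as far as the arm can. A call with a gripper value outside its range is refused whole. "hand" is the opening, from -1 (shut) to 1 (fully open), set as the call begins (left out, the last holds). The fingers move at their own pace and stop on an object; the grip force is fixed at half the most. Time passes only in rows, so rows that repeat a pose let the fingers close. It gives the time, the measured TCP pose, the force, the opening and the grip force at its end, in the units of the state.
- ctrl.read_state(): the state, without advancing time (a new reading comes with each control period).
- ctrl.read_camera(name): name is "scene" or "side" or "wrist"; returns (picture, depth): 384x512x3 uint8, blue, green, red; 384x512 float32, m along the optical axis (not along the pixel's ray), 0 where there is no reading.
- ctrl.calibration(name): a dict with "fx", "fy", "cx", "cy" (pixels), "rvec" (rotation vector, rad) and "tvec" (3), from world to camera coordinates, as OpenCV has them; the wrist camera has in their place "T_tool_cam" (4x4, takes a point from camera to tool coordinates, whose origin is the TCP and whose axes are the flange's). Camera axes: x right, y down, z forward; pixel columns grow to the right and rows downward; lengths in m; the calibration is good to about 2 mm. A picture is of the moment at which its call begins: read the wrist's pose just before it. calibration takes no time and is no camera call.
- ctrl.close_job(): hands the job in; it is judged then, once.
Trained networks look in the newest picture that a camera, given by its name, has taken for a name from the list of things; names that differ only in an ending like _2 or _b are one class to them, and where a whole thing is asked for, a point or a joint stands for the part that bears it (a point fixed in the world has none). Each returns a list of dicts, best first, with "score" (0 to 1); they miss things now and then, are a little off and sometimes report something else, mostly with a low value. They report only what shows in the picture. A call takes as long as a camera call.
- ctrl.find_in(camera, name): "rect" ([left, top, width, height] in pixels, round what is visible of it).
The state is a dict: "t": time; "qpos": joint angles; "qvel": joint speeds; "effort": joint torques, N m; "eef_pos": TCP position; "eef_rot": TCP orientation; "wrist_force": force on the tool from outside, world axes, zero at the start; "moment": the same for the moment, N m; "grip_width": finger opening in m; "finger_force": force on a finger pad.
Only numpy, scipy, OpenCV 4.12 (cv2) and the standard library are available. Lean on these libraries where they do the work, as an engineer would, in place of code of your own. Each camera call takes 0.05 s, during which the arm holds its last target. There are 200 camera calls.

## Task

The seal of the metal housing's cover is due for inspection. Slide the cover's small catch fully open, take the thin lifter from its rest, work its blade down the pry slot under the cover's near edge without forcing it, and tip the cover over so that it lies flat, seal side up, on the closed deck behind the opening; then lay the lifter back in its rest. Keep the fingers off the cover and leave the other things where they are.

Things in the scene. Friction and masses are not known exactly. Their poses are not given: they have to be found in the camera images.
- housing: fixed milled aluminium housing, block 164 (x) by 84 (y) mm on a grey plate 204 x 108 x 8 mm. Origin: centre of the plate's underside, z up, +x from pry slot to deck. Block top z = 36 mm: rim x -82 to -58; opening x -58 to 1, y -31.5 to 31.5 for the cover, which lies flush on a 4 mm ledge (z = 32) round a cavity (floor z = 14); closed deck x 1 to 82
- slot (a point): point on the pry slot's ramp right under the cover's near edge: housing x = -58, y = 0, z = 27.5 mm, 4.5 mm below the cover's underside; axes as the housing's. The ramp, 26 mm wide, is cut in the rim: it starts at the top 10 mm nearer (z = 36), goes down at 40 degrees, ends 8 mm past this point at z = 21. No ledge in the slot's width
- deck (a point): point on the flat deck's top face, 30 mm behind the opening and midway across; axes as the housing's. The opening's far wall (30 mm nearer, 4 mm high above the ledge) is the edge over which the cover tips
- catch (a joint): slide catch on the left (+y) side of the opening, holding the cover down: 0 m = shut, reaching 7 mm over the cover; 0.012 m = fully open, at its stop, clear of the cover. Slides along the housing's +y; a stiff slide of about 2 N that stays where it is left
- catch_post (a point): top of the catch's upright steel post, 8 mm thick and 12.5 mm high on the catch's 14 x 18 x 3 mm plate; at housing x = -40, y = 31 (shut), z = 52 mm. The guide beside it is 42 mm high, the plate's top 40 mm
- cover: loose flat steel cover, 56 (x) by 60 (y) by 4 (z) mm, about 0.09 kg (varies). Origin at its centre; z points out of its plain outer face (up at the start); the inner face carries a thin black seal. Its near 7 mm are bevelled on top to a 1.6 mm edge. It lies in the opening with 3 mm play each way, held by its weight and the catch; x as the housing's x.
- lifter: thin lifter, 156 mm long: black handle 100 (x) by 14 (y) by 12 (z) mm, round steel collar, steel blade 18 mm wide, 2 mm thick. Origin: middle of the handle; +x to the blade's tip at x = 106 mm. Level in its rest. The blade is bent from hard use at its root (x = 55 mm), up to 7 degrees up or 6 down (tip 6 mm up to 5 mm down); this pose is the handle's only
- seat (a point): where the lifter's origin lies when at home in its fixed rest, 46 mm above the worktop; x along the lifter to its tip. The rest: dark steel foot 116 x 56 x 8 mm and two uprights 8 mm thick, 32 mm wide, at x = -40 and 40 mm, with notches 19 mm wide, notch floor 40 mm and horns 50 mm above the worktop
- pen_1: pen on the worktop, 135 mm long, bystander
- pliers_blue: pliers with blue grips, 162 mm long, bystander
- tweezers: pointed tweezers, 126 mm long, bystander
- bias_box: small blue-grey metal box with two sockets, 50 x 104 x 31 mm, bystander
- driver_red: screwdriver with a red handle, 202 mm long, bystander

How it is judged:
By the outcome, as a careful person would: the job done as asked, in the order asked, and still so for the second after the job is handed in, with the robot touching nothing.
It also fails if it takes over 64 s, if anything falls off the work surface, if the arm or the gripper's body presses on something with over 40 N, if the wrist force passes 120 N, or if a joint passes its speed limit or range.

## Working session

There is one attempt and no reset: what is moved stays moved. The work goes in short steps, Python scripts to look and compute and a tool call to move; the robot and the scene stay as the last step left them, time stands still between calls to the robot, and variables do not carry over. Pictures are saved under pics/ and viewed, at most 10 in all, crops included, and the job is handed in when it is done.

Besides the shell and the picture viewer there is one more tool, called after ">>>" as a command line: name --argument value ..., lists and objects as JSON in quotes. jog_arm: Moves the arm, as the interface text tells. Its arguments: {"type":"object","properties":{"offset":{"type":"array","items":{"type":"array","items":{"type":"number"}}},"turn":{"type":"array","items":{"type":"array","items":{"type":"number"}}},"hand":{"type":"number"}},"required":["offset","turn"]}

```bash
ls; mkdir -p pics; cat > h.py <<'E'
import numpy as np, cv2
from scipy.spatial.transform import Rotation as R
from workcell import ctrl
def cam(n):
    s=ctrl.read_state(); im,d=ctrl.read_camera(n); c=ctrl.calibration(n)
    if 'rvec' in c:
        Rm=cv2.Rodrigues(np.array(c['rvec'],float))[0]; T=np.eye(4); T[:3,:3]=Rm.T; T[:3,3]=-Rm.T@np.array(c['tvec'],float).ravel()
    else:
        A=np.eye(4); A[:3,:3]=R.from_euler('xyz',s['eef_rot']).as_matrix(); A[:3,3]=s['eef_pos']; T=A@np.array(c['T_tool_cam'])
    v,u=np.mgrid[:d.shape[0],:d.shape[1]]
    P=np.stack([(u-c['cx'])/c['fx']*d,(v-c['cy'])/c['fy']*d,d],-1)@T[:3,:3].T+T[:3,3]
    P[d==0]=np.nan
    return im,d,P,c,T,s
E
python3 - <<'E'
from h import *
s=ctrl.read_state(); print(s)
ims=[]
for n in ['scene','side','wrist']:
    im,d,P,c,T,s=cam(n); np.savez('pics/%s0.npz'%n,im=im,d=d,P=P,T=T)
    print(n,c['fx'],T[:3,3].round(3),T[:3,2].round(2))
    for k in ['housing','catch_post','catch','cover','lifter','seat','pen_1','pliers_blue','tweezers','bias_box','driver_red']:
        try: r=ctrl.find_in(n,k)
        except Exception as e: print(k,e); continue
        for q in r[:2]:
            x,y,w,h=map(int,q['rect']); print(k,[x,y,w,h],round(q['score'],2),np.nanmedian(P[max(y,0):y+h,max(x,0):x+w].reshape(-1,3),0).round(3))
    cv2.imwrite('pics/%s0.png'%n,im)
a=[cv2.imread('pics/%s0.png'%n) for n in ['scene','side']]
cv2.imwrite('pics/sc.png',cv2.resize(a[0],(768,576)))
cv2.imwrite('pics/sd.png',cv2.resize(a[1],(768,576)))
E
```

```text
pics
{'t': 0.0, 'qpos': array([-0.06818489,  0.41191852, -0.01269751,  1.59706778,  0.00559464,
        1.13427057, -0.08218601]), 'qvel': array([-0.00180673, -0.00160406,  0.00035192,  0.00041702, -0.00079831,
       -0.00040537,  0.00115547]), 'effort': array([-1.18789325e-03, -6.00636005e+01,  6.81361444e-01, -2.99419034e+01,
        1.37590774e-02,  1.04116063e-02,  2.51732433e-05]), 'eef_pos': array([ 6.24500682e-01, -5.82480794e-05,  2.30431816e-01]), 'eef_rot': array([-3.13996813e+00,  1.16336445e-04,  1.57080449e+00]), 'wrist_force': array([-0.02016103,  1.19926448, -0.18382442]), 'moment': array([0.02851806, 0.00888162, 0.02139477]), 'finger_force': 0.0, 'grip_width': 0.0853745908165635}
scene 386.1637168486279 [1.187 0.087 1.037] [-0.55 -0.07 -0.83]
housing [191, 189, 49, 45] 0.68 [ 0.582 -0.116  0.035]
catch [349, 228, 67, 28] 0.59 [0.625 0.391 0.003]
cover [311, 175, 17, 35] 0.68 [0.476 0.197 0.012]
cover [205, 200, 22, 15] 0.63 [ 0.575 -0.117  0.038]
lifter [320, 176, 7, 42] 0.63 [0.514 0.207 0.05 ]
lifter [257, 205, 37, 2] 0.44 [0.528 0.063 0.003]
seat [310, 177, 20, 33
[... 1161 characters left out ...]
st 290.2198528694257 [0.625 0.069 0.374] [ 0.   -0.28 -0.96]
housing [178, 193, 148, 97] 0.8 [ 0.612 -0.102  0.034]
housing [212, 219, 12, 17] 0.44 [ 0.572 -0.077  0.04 ]
catch_post [211, 219, 16, 17] 0.72 [ 0.573 -0.078  0.04 ]
catch [211, 219, 15, 16] 0.65 [ 0.572 -0.077  0.04 ]
cover [204, 226, 48, 47] 0.62 [ 0.582 -0.111  0.036]
cover [74, 347, 38, 36] 0.6 [ 0.358 -0.332  0.005]
seat [106, 0, 73, 6] 0.74 [0.492 0.178 0.004]
pen_1 [56, 72, 21, 111] 0.79 [0.383 0.042 0.011]
pen_1 [73, 346, 41, 37] 0.62 [ 0.36  -0.329  0.006]
pliers_blue [74, 346, 37, 35] 0.97 [ 0.358 -0.329  0.005]
tweezers [186, 51, 13, 110] 0.64 [0.54  0.068 0.   ]
driver_red [92, 0, 85, 6] 0.32 [0.483 0.179 0.003]
  return np.nanmean(a, axis, out=out, keepdims=keepdims)
```

```bash
python3 - <<'E'
import numpy as np,cv2
# rectified top view (orthographic) of points from the 3 cams, fine
w=cv2.imread('pics/wrist0.png')
cv2.imwrite('pics/w_up.png',cv2.resize(w,(768,576)))
a=cv2.imread('pics/scene0.png')[130:270,160:420]; cv2.imwrite('pics/s_up.png',cv2.resize(a,None,fx=3,fy=3,interpolation=cv2.INTER_CUBIC))
# plane heights: lifter region
for n in ['scene','side']:
    P=np.load(f'pics/{n}0.npz')['P'].reshape(-1,3)
    m=(P[:,0]>.36)&(P[:,0]<.66)&(P[:,1]>.13)&(P[:,1]<.28)&(P[:,2]>.035)
    Q=P[m]; print(n,len(Q)); 
    q=Q[:,:2]-Q[:,:2].mean(0); U=np.linalg.svd(q,full_matrices=False)[2][0]; U*=np.sign(U[0]);print('mean',Q.mean(0).round(4),'dir',np.degrees(np.arctan2(U[1],U[0])))
    t=q@U
    for a in np.arange(-.12,.12,.01):
        k=(t>=a)&(t<a+.01)
        if k.any(): print(round(a,2),k.sum(),np.median(Q[k],0).round(4))
Z=np.load('pics/wrist0.npz');P=Z['P'].reshape(-1,3)
m=(P[:,0]>.4)&(P[:,0]<.8)&(P[:,1]>-.28)&(P[:,1]<0)&(P[:,2]>.030)&(P[:,2]<.045)
r=cv2.minAreaRect((P[m][:,:2]*1000).astype(np.float32)); print('block',m.sum(),r,np.median(P[m][:,2]))
m=(P[:,0]>.4)&(P[:,0]<.8)&(P[:,1]>-.28)&(P[:,1]<0)&(P[:,2]>.045); print('post',m.sum(),np.median(P[m],0),P[m].min(0),P[m].max(0))
m=(P[:,0]>.4)&(P[:,0]<.8)&(P[:,1]>-.28)&(P[:,1]<0)&(P[:,2]>.005)&(P[:,2]<.045)
r=cv2.minAreaRect((P[m][:,:2]*1000).astype(np.float32)); print('plate',m.sum(),r)
E
```

```text
scene 1010
mean [0.6001 0.2019 0.0586] dir -4.127627764887242
-0.12 11 [0.4834 0.207  0.0539]
-0.11 13 [0.4935 0.2073 0.0544]
-0.1 18 [0.506  0.2044 0.054 ]
-0.09 37 [0.5168 0.2044 0.0516]
-0.08 15 [0.5254 0.202  0.0534]
-0.07 18 [0.5345 0.2048 0.0499]
-0.06 20 [0.5455 0.2027 0.0487]
-0.05 14 [0.5559 0.1999 0.0493]
-0.04 19 [0.5645 0.2028 0.0487]
-0.03 17 [0.5751 0.2005 0.0487]
-0.02 10 [0.5829 0.2003 0.0493]
-0.01 1 [0.6033 0.257  0.0608]
-0.0 46 [0.6095 0.2393 0.0615]
0.01 105 [0.6154 0.2136 0.0611]
0.02 135 [0.6246 0.202  0.0618]
0.03 149 [0.6343 0.1965 0.0615]
0.04 150 [0.6448 0.1998 0.0617]
0.05 132 [0.6544 0.19   0.0613]
0.06 16 [0.6586 0.1503 0.0617]
side 792
mean [0.5986 0.2024 0.058 ] dir -4.957005298764841
-0.12 12 [0.4845 0.209  0.0547]
-0.11 9 [0.4923 0.2058 0.0536]
-0.1 12 [0.503  0.2066 0.0526]
-0.09 25 [0.514  0.2086 0.0499]
-0.08 14 [0.5212 0.2049 0.0515]
-0.07 15 [0.5345 0.2046 0.052 ]
-0.06 12 [0.5421 0.203  0.0482]
-0.05 13 [0.5531 0.2005 0.0483]
-0.04 14 [0.5628 0.2024 0.0478]
-0.03 14 [0.573  0.2011 0.0483]
-0.02 7 [0.5799 0.2012 0.046 ]
-0.01 6 [0.6016 0.2543 0.0597]
-0.0 34 [0.6074 0.2365 0.061 ]
0.01 84 [0.6141 0.2145 0.0603]
0.02 107 [0.6238 0.2026 0.0609]
0.03 105 [0.6333 0.1954 0.0608]
0.04 116 [0.6443 0.2027 0.0614]
0.05 99 [0.653  0.1887 0.061 ]
0.06 26 [0.6581 0.1504 0.0614]
block 7827 ((654.608154296875, -105.87358093261719), (282.5628967285156, 142.8979949951172), 15.36547565460205) 0.035792692395591186
post 19788 [ 0.76793323 -0.0222189   0.18722902] [ 0.5513567  -0.21453644  0.04506308] [ 7.99646715e-01 -1.81291454e-06  3.15509284e-01]
plate 12098 ((640.9647827148438, -93.39825439453125), (273.6092224121094, 185.83799743652344), 0.21019014716148376)
```

View pics/w_up.png

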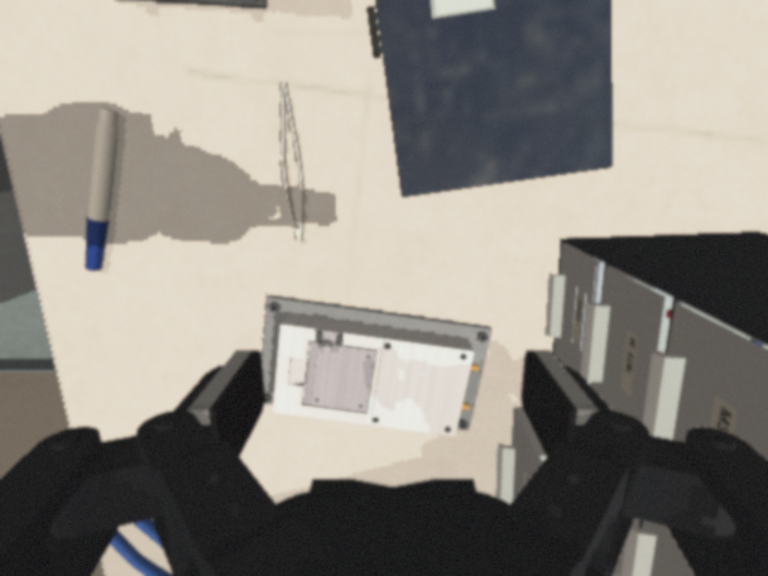

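View pics/s_up.png

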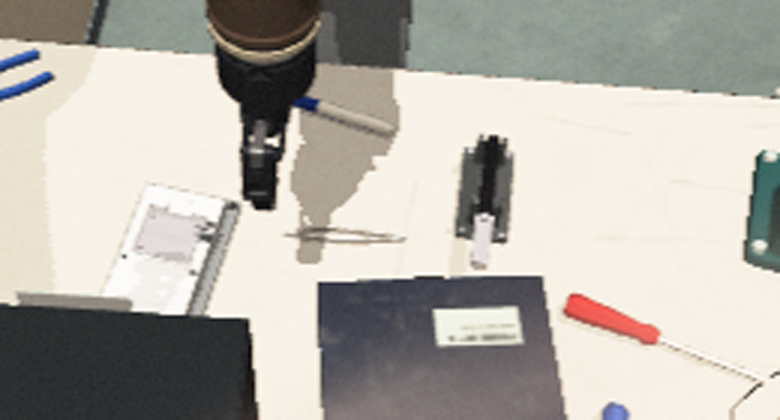

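The wrist view shows the housing with its slot end at left (270–305, 370), catch at (328,338) and cover at (340,378). The deck is at right, with a tall instrument beyond it. The scene view shows the rest with the lifter at (485,200), blade toward the camera (+x), and a dark box just past its tip.

```bash
cat > fit.py <<'E'
from h import *
from scipy.optimize import minimize
def comp(P,lo,hi,win):
    m=(P[...,2]>lo)&(P[...,2]<hi)&(P[...,0]>win[0])&(P[...,0]<win[1])&(P[...,1]>win[2])&(P[...,1]<win[3])
    n,l,st,_=cv2.connectedComponentsWithStats(m.astype(np.uint8)); k=1+st[1:,4].argmax(); return l==k
def rect(P,m):
    r=cv2.minAreaRect((P[m][:,:2]*1000).astype(np.float32)); return r
E
python3 - <<'E'
from fit import *
for n in ['wrist','scene','side']:
    P=np.load(f'pics/{n}0.npz')['P']
    m=comp(P,.028,.0385,(.48,.72,-.2,-.03)); print(n,m.sum(),rect(P,m),P[m].mean(0).round(4))
    m=comp(P,.005,.0385,(.46,.72,-.22,-.02)); print(' plate',m.sum(),rect(P,m))
    q=P.reshape(-1,3); 
    for lo,hi in [(.05,.12),(.12,.2),(.2,.4)]:
        k=(q[:,2]>lo)&(q[:,2]<hi)&(q[:,0]>.45)&(q[:,1]<-.0)&(q[:,1]>-.45)
        k&=~((q[:,2]>.15)&(abs(q[:,1])<.06)&(abs(q[:,0]-.625)<.09))
        if k.sum()>20: print('  tall',lo,k.sum(),np.percentile(q[k],2,axis=0).round(3),np.percentile(q[k],98,axis=0).round(3))
E
```

```text
wrist 7395 ((606.5623779296875, -118.7848892211914), (86.10174560546875, 164.1413116455078), 81.18624114990234) [ 0.6074 -0.1174  0.0355]
 plate 10638 ((606.6024780273438, -118.52806091308594), (107.61006164550781, 203.89227294921875), 81.36476135253906)
  tall 0.05 4035 [ 0.705 -0.179  0.052] [ 0.821 -0.004  0.118]
  tall 0.12 7090 [ 0.717 -0.163  0.123] [ 0.778 -0.003  0.198]
  tall 0.2 2183 [ 0.77  -0.046  0.2  ] [ 0.773 -0.001  0.226]
scene 606 ((594.5087890625, -115.26738739013672), (85.65663146972656, 144.86170959472656), 81.63133239746094) [ 0.5946 -0.1154  0.0365]
 plate 884 ((582.3909912109375, -115.6885986328125), (120.226318359375, 168.5670166015625), 79.85702514648438)
  tall 0.05 5757 [ 0.939 -0.419  0.054] [ 1.088 -0.011  0.118]
  tall 0.12 5684 [ 0.719 -0.42   0.123] [ 1.085 -0.008  0.196]
  tall 0.2 14114 [ 0.779 -0.419  0.208] [ 1.071 -0.008  0.382]
side 503 ((603.1728515625, -116.87811279296875), (85.3272705078125, 167.89736938476562), 81.59574890136719) [ 0.6115 -0.1172  0.036 ]
 plate 699 ((592.4105834960938, -114.21286010742188), (121.82839965820312, 189.56439208984375), 80.39022064208984)
  tall 0.05 3840 [ 0.937 -0.419  0.053] [ 1.087 -0.007  0.118]
  tall 0.12 3246 [ 0.717 -0.419  0.123] [ 1.182 -0.007  0.198]
  tall 0.2 9430 [ 0.778 -0.419  0.206] [ 1.184 -0.008  0.383]
```

>>> jog_arm --offset '[[-20, -20, -30], [-45, -35, -60], [-45, -35, -60], [-45, -35, -60]]' --turn '[[0, 0, 0], [0, 0, 0], [0, 0, 0], [0, 0, 0]]'

```text
t: 2.3
eef_pos: [0.5809, -0.0346, 0.172]
eef_rot: [3.14, -0.0, 1.571]
wrist_force: [0.2, 0.6, 0.2]
grip_width: 0.0856
finger_force: 0.0
```

```bash
python3 - <<'E'
from fit import *
im,d,P,c,T,s=cam('wrist'); np.savez('pics/wrist1.npz',im=im,d=d,P=P,T=T)
print(s['eef_pos'],s['eef_rot'])
for k in ['housing','catch_post','cover']: print(k,ctrl.find_in('wrist',k)[:1])
m=comp(P,.028,.0385,(.48,.72,-.2,-.03)); print(m.sum(),rect(P,m),P[m].mean(0).round(4))
m=comp(P,.005,.0385,(.46,.72,-.22,-.02)); print(' plate',m.sum(),rect(P,m))
m=comp(P,.046,.056,(.5,.64,-.13,-.02)); print(' post',m.sum(),P[m].mean(0),rect(P,m))
cv2.imwrite('pics/w1.png',cv2.resize(im,(768,576),interpolation=cv2.INTER_CUBIC))
E
```

```text
[ 0.58094217 -0.03462059  0.17203033] [ 3.14010648e+00 -3.53446007e-04  1.57095487e+00]
housing [{'rect': [191.1, 180.3, 187.4, 115.7], 'score': 0.68}]
catch_post [{'rect': [246.2, 211.3, 13.7, 18.1], 'score': 0.58}]
cover [{'rect': [229.9, 218.3, 59.0, 58.3], 'score': 0.56}]
10221 ((606.65478515625, -119.03257751464844), (86.42230987548828, 164.34371948242188), 81.10006713867188) [ 0.6027 -0.1171  0.0355]
 plate 14431 ((606.6503295898438, -118.62653350830078), (108.74608612060547, 203.95144653320312), 81.24258422851562)
 post 65 [ 0.57193643 -0.07988987  0.05089713] ((572.224609375, -80.41078186035156), (7.452551364898682, 7.4197869300842285), 48.908447265625)
```

View pics/w1.png

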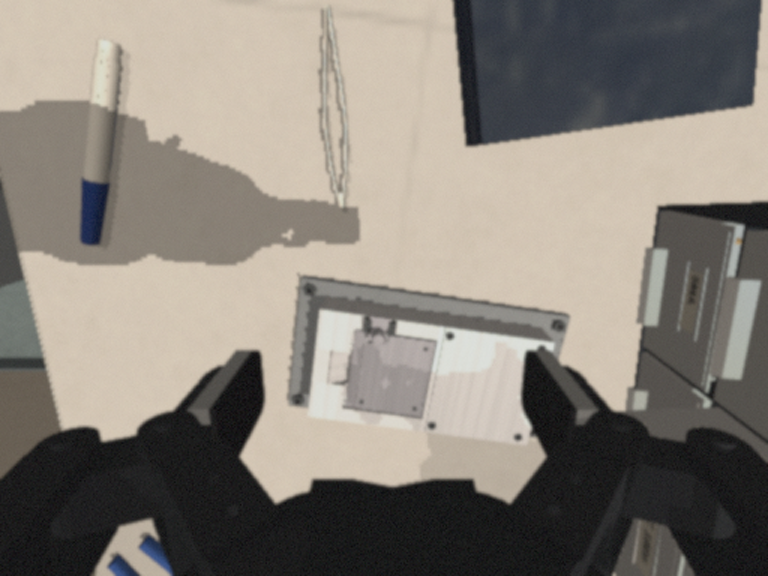

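The fits agree between views: the housing is centred at (0.6066, −0.1187) with yaw −8.8°. The catch post is measured within 2 mm of its predicted spot (0.572, −0.081). Next I grip the catch.

>>> jog_arm --offset '[[-9, -46, -20], [-9, -46, -60], [-9, -46, -90], [-9, -46, -105], [-9, -46, -118], [-9, -46, -126], [-9, -46, -126], [-9, -46, -126]]' --turn '[[0, 0, -0.1536], [0, 0, -0.1536], [0, 0, -0.1536], [0, 0, -0.1536], [0, 0, -0.1536], [0, 0, -0.1536], [0, 0, -0.1536], [0, 0, -0.1536]]' --hand 0

```text
t: 3.5
eef_pos: [0.5715, -0.081, 0.046]
eef_rot: [3.14, -0.0, 1.417]
wrist_force: [-0.1, -0.5, 0.7]
grip_width: 0.043
finger_force: 0.0
```

>>> jog_arm --offset '[[0, 0, 0], [0, 0, 0], [0, 0, 0], [0, 0, 0], [0, 0, 0]]' --turn '[[0, 0, 0], [0, 0, 0], [0, 0, 0], [0, 0, 0], [0, 0, 0]]' --hand -1

```text
t: 4.12
eef_pos: [0.5716, -0.0811, 0.0458]
eef_rot: [3.14, -0.0, 1.417]
wrist_force: [0.8, -0.4, 5.5]
grip_width: 0.0031
finger_force: 59.1
```

>>> jog_arm --offset '[[0.3, 2, 0], [0.6, 4, 0], [0.6, 4, 0]]' --turn '[[0, 0, 0], [0, 0, 0], [0, 0, 0]]'

```text
t: 4.5
eef_pos: [0.5721, -0.0775, 0.0458]
eef_rot: [3.14, 0.0, 1.417]
wrist_force: [0.9, -1.8, 5.6]
grip_width: 0.0031
finger_force: 59.2
```

```bash
python3 - <<'E'
from fit import *
im,d,P,c,T,s=cam('wrist'); print(s['wrist_force'],s['moment'],s['grip_width'],s['finger_force'],s['eef_pos'])
cv2.imwrite('pics/w2.png',cv2.resize(im[180:384,120:400],None,fx=2.8,fy=2.8,interpolation=cv2.INTER_CUBIC))
E
```

```text
[ 0.85315665 -1.79106295  5.64332809] [-0.29899871 -0.12811671  0.00718004] 0.0031389078468812637 59.18440282344818 [ 0.57209595 -0.07751029  0.04575839]
```

View pics/w2.png

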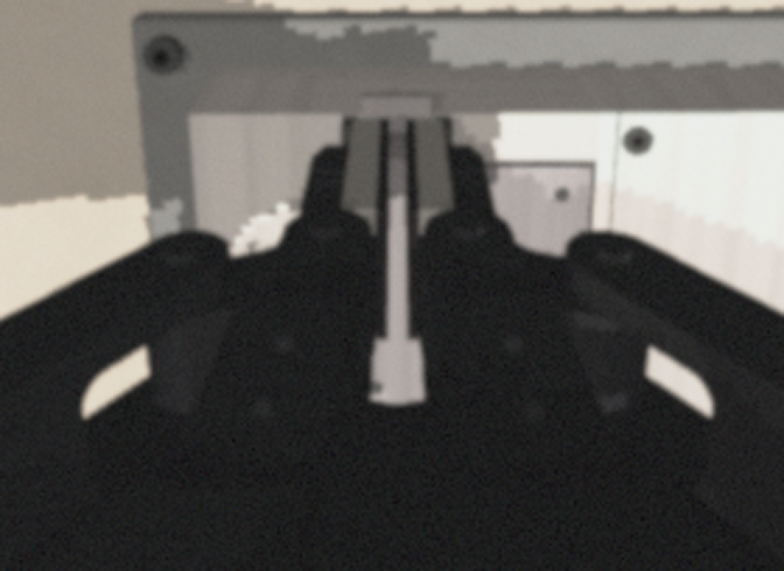

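The fingers hold the post at their tips, and the −1.8 N sliding drag shows the catch is moving. I continue to the stop.

>>> jog_arm --offset '[[0.3, 2, 0], [0.6, 4, 0], [0.9, 6, 0], [1.2, 8, 0], [1.2, 8, 0]]' --turn '[[0, 0, 0], [0, 0, 0], [0, 0, 0], [0, 0, 0], [0, 0, 0]]'

```text
t: 5.18
eef_pos: [0.5732, -0.0705, 0.0457]
eef_rot: [3.14, 0.001, 1.416]
wrist_force: [0.2, -4.4, 6.2]
grip_width: 0.0029
finger_force: 59.2
```

>>> jog_arm --offset '[[0.2, 1, 0], [0.3, 2, 0], [0.3, 2, 0]]' --turn '[[0, 0, 0], [0, 0, 0], [0, 0, 0]]'

```text
t: 5.55
eef_pos: [0.5732, -0.0704, 0.0458]
eef_rot: [3.14, 0.003, 1.415]
wrist_force: [-0.6, -7.2, 6.5]
grip_width: 0.0032
finger_force: 59.3
```

>>> jog_arm --offset '[[0.3, 2, 0], [0.6, 4, 0], [0.9, 6, 0], [0.9, 6, 0], [0.9, 6, 0]]' --turn '[[0, 0, 0], [0, 0, 0], [0, 0, 0], [0, 0, 0], [0, 0, 0]]'

```text
t: 6.18
eef_pos: [0.5732, -0.0701, 0.0458]
eef_rot: [3.141, 0.009, 1.411]
wrist_force: [-2.2, -21.3, 6.2]
grip_width: 0.0028
finger_force: 59.4
```

>>> jog_arm --offset '[[-0.8, -5, 0], [-0.8, -5, 0], [-0.8, -5, 0]]' --turn '[[0, 0, 0], [0, 0, 0], [0, 0, 0]]'

```text
t: 6.55
eef_pos: [0.5732, -0.0703, 0.0457]
eef_rot: [3.14, 0.004, 1.414]
wrist_force: [0.4, -9.7, 6.5]
grip_width: 0.0029
finger_force: 59.3
```

>>> jog_arm --offset '[[0, 0, 0], [0, 0, 0], [0, 0, 10], [0, 0, 45], [0, 0, 95], [0, 0, 130], [0, 0, 130], [0, 0, 130]]' --turn '[[0, 0, 0], [0, 0, 0], [0, 0, 0], [0, 0, 0], [0, 0, 0], [0, 0, 0], [0, 0, 0], [0, 0, 0]]' --hand -0.2

```text
t: 7.55
eef_pos: [0.5727, -0.0657, 0.1751]
eef_rot: [-3.141, -0.0, 1.418]
wrist_force: [-0.8, -0.2, -0.0]
grip_width: 0.0341
finger_force: 0.0
```

```bash
python3 - <<'E'
from fit import *
im,d,P,c,T,s=cam('wrist'); np.savez('pics/wrist2.npz',im=im,d=d,P=P,T=T); print(s['eef_pos'],s['t'])
m=comp(P,.046,.056,(.5,.64,-.13,-.02)); print(' post',m.sum(),P[m].mean(0))
m=comp(P,.028,.0385,(.48,.72,-.2,-.03)); print(m.sum(),rect(P,m))
m=comp(P,.005,.0385,(.46,.72,-.22,-.02)); print(' plate',m.sum(),rect(P,m))
cv2.imwrite('pics/w3.png',cv2.resize(im[160:340,140:400],None,fx=3,fy=3,interpolation=cv2.INTER_CUBIC))
E
```

```text
[ 0.57274157 -0.06565008  0.1750629 ] 7.55
 post 63 [ 0.57359457 -0.06991486  0.05128727]
10612 ((606.6956787109375, -119.19488525390625), (85.0445556640625, 164.62705993652344), 81.09952545166016)
 plate 14610 ((606.5538330078125, -118.22518157958984), (106.50521850585938, 204.04904174804688), 81.16874694824219)
```

View pics/w3.png

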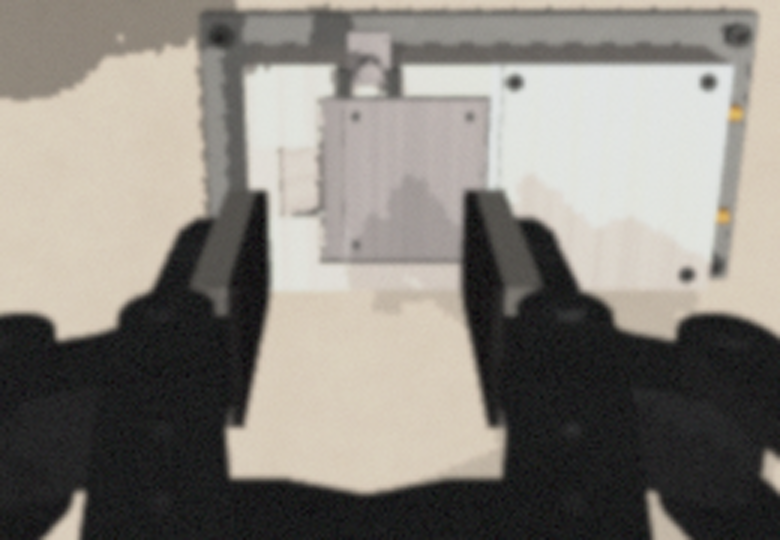

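The catch is fully open: the post sits at (0.5736, −0.0699), as predicted for 12 mm, and its plate is clear of the cover in the picture. Next is the lifter.

>>> jog_arm --offset '[[0, 0, 20], [-10, 40, 20], [-25, 80, 20], [-40, 130, 10], [-55, 180, 0], [-70, 230, 0], [-83, 266, 0], [-83, 266, 0], [-83, 266, 0], [-83, 266, 0], [-83, 266, 0]]' --turn '[[0, 0, -0.15], [0, 0, -0.3], [0, 0, -0.45], [0, 0, -0.6], [0, 0, -0.75], [0, 0, -0.9], [0, 0, -1.05], [0, 0, -1.2], [0, 0, -1.35], [0, 0, -1.46], [0, 0, -1.46]]' --hand 0.3

```text
t: 8.98
eef_pos: [0.4895, 0.1998, 0.1741]
eef_rot: [3.14, 0.002, -0.042]
wrist_force: [-1.0, -0.0, -0.8]
grip_width: 0.0553
finger_force: 0.0
```

```bash
python3 - <<'E'
from fit import *
s=ctrl.read_state(); print(s['qpos'].round(3),s['t'])
for n in ['wrist','scene','side']:
    im,d,P,c,T,s=cam(n); np.savez('pics/%s3.npz'%n,im=im,d=d,P=P,T=T); print(n,s['eef_pos'],s['eef_rot'])
    for k in ['lifter','seat']: print(k,ctrl.find_in(n,k)[:1])
    q=P.reshape(-1,3); m=(q[:,0]>.3)&(q[:,0]<.6)&(q[:,1]>.165)&(q[:,1]<.245)&(q[:,2]>.034)&(q[:,2]<.07); q=q[m]
    for a in np.arange(.34,.6,.01):
        k=(q[:,0]>=a)&(q[:,0]<a+.01)
        if k.sum()>2: print(round(a,2),k.sum(),np.median(q[k],0).round(4),'y',np.percentile(q[k][:,1],[3,97]).round(4))
    if n=='wrist': cv2.imwrite('pics/w4.png',cv2.resize(im,(768,576),interpolation=cv2.INTER_CUBIC))
E
```

```text
[-0.64   0.309  0.197  1.905 -0.074  0.937 -2.02 ] 8.975
wrist [0.48945822 0.19983181 0.17411159] [ 3.14010274e+00  1.94212689e-03 -4.16328325e-02]
lifter [{'rect': [248.9, 72.8, 19.6, 162.9], 'score': 0.67}]
seat [{'rect': [226.9, 128.3, 56.0, 109.4], 'score': 0.7}]
0.43 317 [0.4369 0.2093 0.0492] y [0.1943 0.2251]
0.44 137 [0.4453 0.2089 0.0514] y [0.2019 0.216 ]
0.45 139 [0.455  0.2082 0.0514] y [0.2014 0.215 ]
0.46 135 [0.4652 0.2076 0.0514] y [0.201  0.2136]
0.47 141 [0.4751 0.2065 0.0514] y [0.2004 0.2132]
0.48 152 [0.4851 0.2058 0.0514] y [0.1992 0.2126]
0.49 157 [0.4949 0.2053 0.0514] y [0.1988 0.212 ]
0.5 157 [0.5052 0.2046 0.0515] y [0.1974 0.2109]
0.51 357 [0.5152 0.2045 0.0502] y [0.1899 0.2194]
0.52 161 [0.525  0.2029 0.0511] y [0.1966 0.2094]
0.53 224 [0.535  0.2018 0.0473] y [0.1934 0.2107]
0.54 225 [0.5451 0.202  0.0464] y [0.1931 0.2103]
0.55 231 [0.555  0.2005 0.0461] y [0.1924 0.2089]
0.56 234 [0.565  0.1998 0.0459] y [0.1914 0.2082]
0.57 242 [0.575  0.1991 0.0456] y [0.1909 0.2076]
0.58 148 [0.5828 0.1995 0.0455] y [0.1898 0.2073]
scene [0.48987997 0.19985503 0.17
[... 1248 characters left out ...]
] y [0.2043 0.2172]
0.45 9 [0.4547 0.2096 0.0528] y [0.2032 0.216 ]
0.46 11 [0.4661 0.2087 0.0549] y [0.2033 0.2139]
0.47 8 [0.4741 0.2082 0.0526] y [0.2025 0.2147]
0.48 11 [0.4847 0.2101 0.0539] y [0.2019 0.2142]
0.49 9 [0.4947 0.207  0.0546] y [0.201  0.2112]
0.5 13 [0.506  0.2062 0.0532] y [0.1945 0.2191]
0.51 28 [0.5151 0.2058 0.0506] y [0.1917 0.2209]
0.52 13 [0.526  0.2043 0.0519] y [0.198  0.2116]
0.53 14 [0.5353 0.2051 0.0498] y [0.1961 0.2114]
0.54 12 [0.5453 0.2031 0.049 ] y [0.1956 0.2106]
0.55 13 [0.5552 0.2019 0.0484] y [0.1949 0.21  ]
0.56 15 [0.5644 0.202  0.0472] y [0.1938 0.2098]
0.57 15 [0.5756 0.2001 0.0472] y [0.1929 0.2093]
0.58 3 [0.5825 0.2024 0.0477] y [0.1922 0.2053]
```

View pics/w4.png

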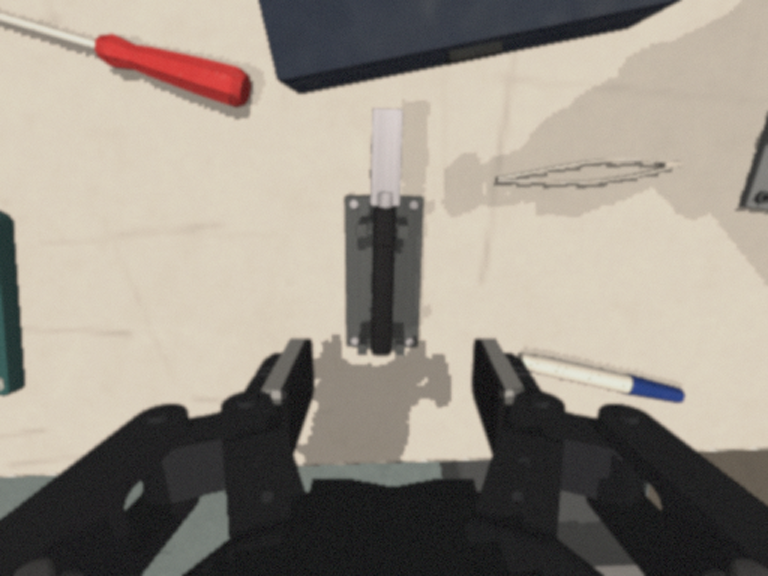

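Lifter: yaw −4.3°, origin about (0.477, 0.2064), and the blade is bent about 1.5° down. The picture shows it home in its rest with room for the fingers between the uprights. I grasp it at handle x = +10 mm.

>>> jog_arm --offset '[[-3, 6, -20], [-3, 6, -60], [-3, 6, -100], [-3, 6, -130], [-3, 6, -148], [-3, 6, -148], [-3, 6, -148]]' --turn '[[0, 0, -0.033], [0, 0, -0.033], [0, 0, -0.033], [0, 0, -0.033], [0, 0, -0.033], [0, 0, -0.033], [0, 0, -0.033]]'

```text
t: 10.3
eef_pos: [0.4877, 0.2061, 0.028]
eef_rot: [-3.141, -0.001, -0.076]
wrist_force: [-0.3, 0.6, -0.2]
grip_width: 0.0554
finger_force: 0.0
```

>>> jog_arm --offset '[[0, 0, 0], [0, 0, 0], [0, 0, 0], [0, 0, 0], [0, 0, 0], [0, 0, 0]]' --turn '[[0, 0, 0], [0, 0, 0], [0, 0, 0], [0, 0, 0], [0, 0, 0], [0, 0, 0]]' --hand -1

```text
t: 11.05
eef_pos: [0.4876, 0.2063, 0.0281]
eef_rot: [-3.141, -0.001, -0.076]
wrist_force: [-1.6, -1.1, 6.6]
grip_width: 0.0129
finger_force: 58.6
```

>>> jog_arm --offset '[[0, 0, 5], [0, 0, 20], [0, 0, 60], [0, 0, 100], [0, 0, 130], [0, 0, 130], [0, 0, 130]]' --turn '[[0, 0, 0], [0, 0, 0], [0, 0, 0], [0, 0, 0], [0, 0, 0], [0, 0, 0], [0, 0, 0]]'

```text
t: 11.92
eef_pos: [0.4868, 0.2059, 0.1572]
eef_rot: [3.142, 0.0, -0.076]
wrist_force: [-0.7, -0.4, -0.4]
grip_width: 0.0129
finger_force: 58.5
```

```bash
python3 - <<'E'
from fit import *
im,d,P,c,T,s=cam('wrist'); print(s['eef_pos'],s['eef_rot'],s['qpos'].round(3),s['wrist_force'],s['grip_width'])
A=R.from_euler('xyz',s['eef_rot']).as_matrix(); q=(P.reshape(-1,3)-s['eef_pos'])@A*1000  # tool frame mm: x fwd, z down
m=(q[:,0]>15)&(q[:,0]<130)&(abs(q[:,1])<14)&(q[:,2]<15)&(q[:,2]>-40)
q=q[m]
for a in range(16,120,4):
    k=(q[:,0]>=a)&(q[:,0]<a+4)
    if k.sum()>2: print(a,k.sum(),'y',np.percentile(q[k][:,1],[3,97]).round(1),'z',np.median(q[k][:,2]).round(2))
print('tip',np.percentile(q[:,0],[99,99.7,100]))
cv2.imwrite('pics/w5.png',cv2.resize(im[:240,150:370],None,fx=2.5,fy=2.5,interpolation=cv2.INTER_CUBIC))
E
```

```text
[0.48676174 0.20587098 0.15718678] [ 3.14153984e+00  2.88038513e-04 -7.56923019e-02] [-0.655  0.329  0.203  1.925 -0.083  0.897 -2.057] [-0.74666974 -0.35012096 -0.43276251] 0.012872496281414418
16 264 y [-6.4  6.6] z -23.37
20 273 y [-6.4  7. ] z -23.15
24 278 y [-6.6  6.8] z -23.35
28 276 y [-6.3  6.8] z -23.16
32 288 y [-6.3  6.4] z -23.16
36 292 y [-6.2  6.8] z -23.22
40 344 y [-7.4  7.2] z -21.95
44 384 y [-8.3  8.6] z -19.53
48 415 y [-8.3  8.5] z -18.86
52 407 y [-8.2  8.4] z -18.17
56 388 y [-8.1  8.4] z -18.15
60 417 y [-8.   8.3] z -18.05
64 428 y [-8.4  8.3] z -17.84
68 438 y [-8.4  8.6] z -17.8
72 438 y [-8.3  8.6] z -17.71
76 480 y [-8.2  8.5] z -17.54
80 449 y [-8.1  8.4] z -17.48
84 484 y [-8.4  8.3] z -17.32
88 495 y [-8.4  8.6] z -17.24
92 512 y [-8.3  8.6] z -17.14
96 310 y [-8.2  8.5] z -17.07
tip [97.75961425 98.20150509 98.52104272]
```

The blade in the tool frame has its tip at x = 98.4 mm with its top at about z = −17.4 mm and a 1.5° downward bend. I now compute the approach and pry path.

```bash
cat > plan.py <<'E'
from h import *
H0=np.array([.6066,-.1187,0]); HY=np.radians(-8.8)
PHI=np.radians(37.5); PB=np.radians(39.0)
RH=R.from_euler('z',HY)
def rtool(phi=PHI): return RH*R.from_euler('y',phi)*R.from_euler('x',np.pi)
TT=np.array([98.4,0,-17.4])/1000  # tip, top corner, tool frame
def tcp(xz,phi=PHI): # top tip corner in housing xz mm -> TCP world
    return H0+RH.apply([xz[0]/1000,0,xz[1]/1000])-rtool(phi).apply(TT)
nb=np.array([np.sin(PB),np.cos(PB)])
def ramp(t,g=.7): # t mm along ramp from slot point; returns top tip corner
    a=np.radians(40); p=np.array([-58,27.5])+t*np.array([np.cos(a),-np.sin(a)])+g*np.array([np.sin(a),np.cos(a)])
    return p+2*nb
def lift(th,s=12,e=0):
    th=np.radians(th); E=np.array([1-4*np.sin(th)-56*np.cos(th),32+56*np.sin(th)]); a=max(th,PB)
    return E+s*np.array([np.cos(a),-np.sin(a)])
def show(name,p,s=None):
    s=s or ctrl.read_state(); print(name,p.round(4),'off mm',((p-s['eef_pos'])*1000).round(1))
def turn(phi=PHI,s=None):
    s=s or ctrl.read_state(); return (rtool(phi)*R.from_euler('xyz',s['eef_rot']).inv()).as_rotvec()
E
python3 - <<'E'
from plan import *
s=ctrl.read_state(); print('turn',turn().round(4))
for t in (-55,-35,-12,0,16): show('ramp%d'%t,tcp(ramp(t)),s)
for th in (0,20,40,60,80,90): show('lift%d'%th,tcp(lift(th)),s); print(lift(th).round(1))
E
```

```text
turn [ 0.0755  0.6491 -0.0753]
ramp-55 [ 0.4217 -0.0901  0.111 ] off mm [ -64.8 -295.8  -45.6]
ramp-35 [ 0.4369 -0.0924  0.0982] off mm [ -49.6 -298.1  -58.4]
ramp-12 [ 0.4543 -0.0951  0.0834] off mm [ -32.2 -300.8  -73.2]
ramp0 [ 0.4634 -0.0965  0.0757] off mm [ -23.1 -302.2  -80.9]
ramp16 [ 0.4755 -0.0984  0.0654] off mm [ -11.  -304.1  -91.2]
lift0 [ 0.4738 -0.0981  0.0705] off mm [ -12.7 -303.8  -86.1]
[-45.7  24.4]
lift20 [ 0.4758 -0.0985  0.0897] off mm [ -10.7 -304.1  -66.9]
[-43.7  43.6]
lift40 [ 0.4841 -0.0997  0.1064] off mm [  -2.4 -305.4  -50.2]
[-35.3  60.3]
lift60 [ 0.4948 -0.1014  0.1162] off mm [   8.3 -307.1  -40.4]
[-24.5  70.1]
lift80 [ 0.5085 -0.1035  0.1214] off mm [  22.  -309.2  -35.2]
[-10.6  75.3]
lift90 [ 0.516  -0.1047  0.1221] off mm [  29.5 -310.4  -34.5]
[-3. 76.]
```

>>> jog_arm --offset '[[-10, -50, 15], [-20, -100, 15], [-35, -150, 10], [-50, -200, 0], [-60, -250, -10], [-65, -296, -20], [-65, -296, -46], [-65, -296, -46], [-65, -296, -46], [-65, -296, -46]]' --turn '[[0.01, 0.1, -0.01], [0.02, 0.2, -0.02], [0.04, 0.33, -0.04], [0.05, 0.45, -0.05], [0.065, 0.56, -0.065], [0.0755, 0.6491, -0.0753], [0.0755, 0.6491, -0.0753], [0.0755, 0.6491, -0.0753], [0.0755, 0.6491, -0.0753], [0.0755, 0.6491, -0.0753]]'

```text
t: 13.22
eef_pos: [0.4227, -0.0894, 0.1121]
eef_rot: [-3.14, 0.652, -0.152]
wrist_force: [-0.2, 0.3, -0.4]
grip_width: 0.0127
finger_force: 58.7
```

```bash
python3 - <<'E'
from plan import *
im,d,P,c,T,s=cam('wrist'); print(s['t'],s['eef_pos'],s['qpos'].round(3),s['wrist_force'].round(2),s['grip_width'],'turn err',turn(s=s).round(4))
for t in (-35,-14,0,16): show('ramp%d'%t,tcp(ramp(t)),s)
A=R.from_euler('xyz',s['eef_rot']).as_matrix(); q=(P-s['eef_pos'])@A*1000
m=(q[...,0]>50)&(q[...,0]<110)&(abs(q[...,1])<14)&(q[...,2]<-10)&(q[...,2]>-30)
print('blade',np.percentile(q[m][:,0],99.5),np.median(q[m][:,1]),[np.median(q[m][(abs(q[m][:,0]-x)<2),2]).round(2) for x in (54,75,95)])
h=RH.inv().apply((P.reshape(-1,3)-H0))*1000; h=h.reshape(P.shape)
print('hx rng visible',np.nanpercentile(h[...,0][~m],[1,99]))
cv2.imwrite('pics/w6.png',cv2.resize(im,(768,576),interpolation=cv2.INTER_CUBIC))
E
```

```text
13.225 [ 0.4226798  -0.08940129  0.11213616] [-0.104  0.666  0.318  1.723 -0.159  1.44  -1.433] [-0.23  0.31 -0.37] 0.012744268783853043 turn err [-0.0006  0.0028 -0.0009]
ramp-35 [ 0.4369 -0.0924  0.0982] off mm [ 14.2  -3.  -14. ]
ramp-14 [ 0.4528 -0.0949  0.0847] off mm [ 30.1  -5.5 -27.4]
ramp0 [ 0.4634 -0.0965  0.0757] off mm [ 40.7  -7.1 -36.4]
ramp16 [ 0.4755 -0.0984  0.0654] off mm [ 52.8  -9.  -46.7]
blade 98.36523261625764 -0.1414657871267797 [np.float64(-18.51), np.float64(-17.97), np.float64(-17.4)]
hx rng visible [-3486.58380899  -111.32275655]
```

View pics/w6.png

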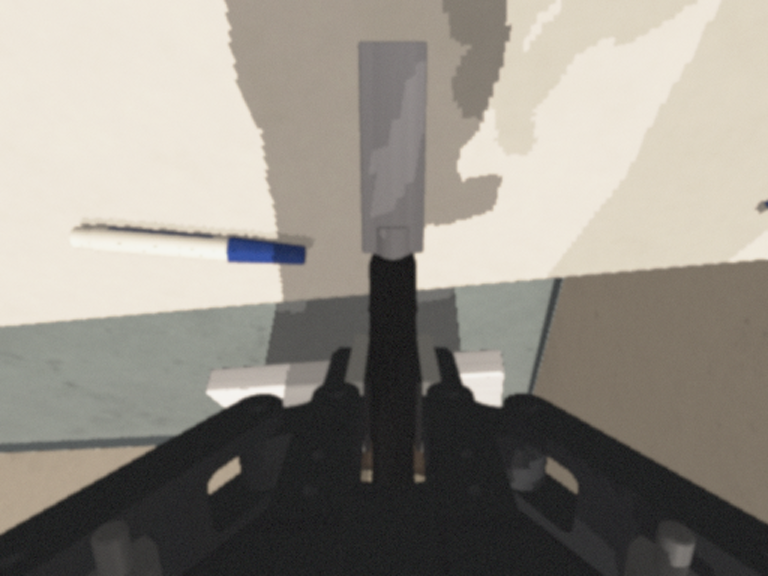

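The picture shows the blade straight and centred in the grip, tip at (393,42). I go down to just above the slot's start and check tip against slot.

>>> jog_arm --offset '[[6, -1, -6], [12, -2.5, -12], [18, -3.5, -17], [23, -4.5, -21], [25, -5, -23], [25, -5, -23], [25, -5, -23]]' --turn '[[0, 0, 0], [0, 0, 0], [0, 0, 0], [0, 0, 0], [0, 0, 0], [0, 0, 0], [0, 0, 0]]'

```text
t: 14.15
eef_pos: [0.4471, -0.0951, 0.0884]
eef_rot: [-3.141, 0.653, -0.154]
wrist_force: [0.1, -0.3, -0.9]
grip_width: 0.0128
finger_force: 58.7
```

```bash
python3 - <<'E'
from plan import *
im,d,P,c,T,s=cam('wrist'); print(s['t'],s['eef_pos'],s['wrist_force'].round(2),'turn err',turn(s=s).round(4))
tip=s['eef_pos']+R.from_euler('xyz',s['eef_rot']).apply(TT); print('tip H',RH.inv().apply(tip-H0)*1000, 'expected',ramp(-19))
for t in (-14,-8,0,8,16): show('ramp%d'%t,tcp(ramp(t)),s)
h=RH.inv().apply((P.reshape(-1,3)-H0)).reshape(P.shape)*1000
cv2.imwrite('pics/w7.png',cv2.resize(im[:110,150:370],None,fx=3.5,fy=3.5,interpolation=cv2.INTER_CUBIC))
for r in range(0,60,4): print(r,[tuple(h[r,cc].round(0)) for cc in (215,262,310)])
E
```

```text
14.15 [ 0.44710375 -0.09505207  0.08841027] [ 0.1  -0.33 -0.92] turn err [-0.0003  0.0012  0.0006]
tip H [-72.52713217  -1.05902645  42.41065525] expected [-70.84625231  41.80348762]
ramp-14 [ 0.4528 -0.0949  0.0847] off mm [ 5.7  0.2 -3.7]
ramp-8 [ 0.4573 -0.0956  0.0808] off mm [10.2 -0.5 -7.6]
ramp0 [ 0.4634 -0.0965  0.0757] off mm [ 16.3  -1.5 -12.7]
ramp8 [ 0.4694 -0.0975  0.0705] off mm [ 22.3  -2.4 -17.9]
ramp16 [ 0.4755 -0.0984  0.0654] off mm [ 28.4  -3.3 -23. ]
0 [(np.float64(-65.0), np.float64(17.0), np.float64(36.0)), (np.float64(-66.0), np.float64(-1.0), np.float64(34.0)), (np.float64(-65.0), np.float64(-20.0), np.float64(36.0))]
4 [(np.float64(-67.0), np.float64(17.0), np.float64(36.0)), (np.float64(-67.0), np.float64(-1.0), np.float64(35.0)), (np.float64(-66.0), np.float64(-20.0), np.float64(36.0))]
8 [(np.float64(-68.0), np.float64(17.0), np.float64(35.0)), (np.float64(-68.0), np.float64(-1.0), np.float64(35.0)), (np.float64(-69.0), np.float64(-20.0), np.float64(35.0))]
12 [(np.float64(-70.0), np.float64(17.0), np.float64(35.0)), (np.float64(-69.0), np.float64(-1.0), 
[... 1310 characters left out ...]
4 [(np.float64(-97.0), np.float64(23.0), np.float64(7.0)), (np.float64(-77.0), np.float64(-1.0), np.float64(46.0)), (np.float64(-97.0), np.float64(-27.0), np.float64(7.0))]
48 [(np.float64(-99.0), np.float64(24.0), np.float64(7.0)), (np.float64(-78.0), np.float64(-1.0), np.float64(47.0)), (np.float64(-99.0), np.float64(-27.0), np.float64(8.0))]
52 [(np.float64(-101.0), np.float64(24.0), np.float64(8.0)), (np.float64(-80.0), np.float64(-1.0), np.float64(47.0)), (np.float64(-102.0), np.float64(-27.0), np.float64(7.0))]
56 [(np.float64(-108.0), np.float64(26.0), np.float64(-0.0)), (np.float64(-80.0), np.float64(-1.0), np.float64(49.0)), (np.float64(-108.0), np.float64(-29.0), np.float64(-0.0))]
```

View pics/w7.png

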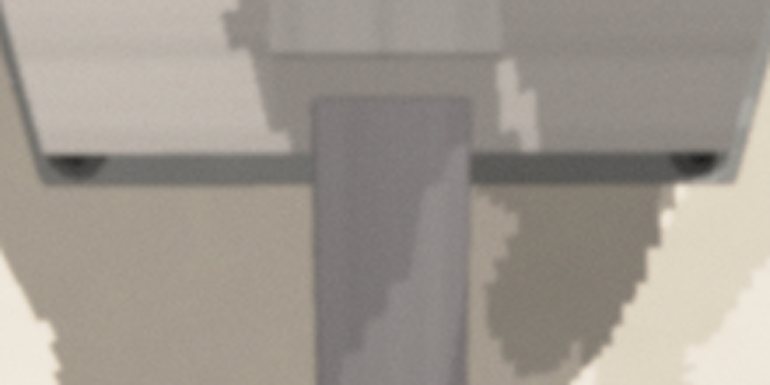

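The blade tip is centred on the slot to within 1 mm, with the tip at (391,98) in the crop and the slot start at row 52. I advance over the ramp and then feel for it.

>>> jog_arm --offset '[[5, 0.3, -3], [10.5, 0.4, -6.8], [10.5, 0.4, -6.8], [10.5, 0.4, -6.8]]' --turn '[[0, 0, 0], [0, 0, 0], [0, 0, 0], [0, 0, 0]]'

```text
t: 14.7
eef_pos: [0.4576, -0.0947, 0.0814]
eef_rot: [-3.141, 0.654, -0.154]
wrist_force: [-0.3, 0.5, -0.7]
grip_width: 0.0125
finger_force: 58.7
```

>>> jog_arm --offset '[[0, 0, -0.5], [0, 0, -1], [0, 0, -1]]' --turn '[[0, 0, 0], [0, 0, 0], [0, 0, 0]]'

```text
t: 15.08
eef_pos: [0.4576, -0.0946, 0.0805]
eef_rot: [-3.141, 0.653, -0.154]
wrist_force: [-0.2, -1.0, -1.4]
grip_width: 0.013
finger_force: 58.7
```

>>> jog_arm --offset '[[0, 0, -0.5], [0, 0, -1], [0, 0, -1]]' --turn '[[0, 0, 0], [0, 0, 0], [0, 0, 0]]'

```text
t: 15.45
eef_pos: [0.4577, -0.0946, 0.0794]
eef_rot: [-3.141, 0.653, -0.154]
wrist_force: [0.4, 0.6, -1.1]
grip_width: 0.0125
finger_force: 58.7
```

>>> jog_arm --offset '[[0, 0, -0.5], [0, 0, -1], [0, 0, -1]]' --turn '[[0, 0, 0], [0, 0, 0], [0, 0, 0]]'

```text
t: 15.82
eef_pos: [0.4578, -0.0946, 0.0786]
eef_rot: [-3.141, 0.653, -0.154]
wrist_force: [0.6, -0.3, 0.5]
grip_width: 0.0127
finger_force: 58.9
```

>>> jog_arm --offset '[[0, 0, -0.5], [0, 0, -1], [0, 0, -1]]' --turn '[[0, 0, 0], [0, 0, 0], [0, 0, 0]]'

```text
t: 16.2
eef_pos: [0.4578, -0.0947, 0.0776]
eef_rot: [-3.141, 0.653, -0.154]
wrist_force: [0.2, -0.4, 2.0]
grip_width: 0.013
finger_force: 59.1
```

Light contact with the ramp shows at TCP z ≈ 0.0788. I back off 1.4 mm and follow the ramp down.

>>> jog_arm --offset '[[0, 0, 1.4], [2, -0.3, -0.3], [4, -0.6, -2], [6, -0.9, -3.7], [6, -0.9, -3.7]]' --turn '[[0, 0, 0], [0, 0, 0], [0, 0, 0], [0, 0, 0], [0, 0, 0]]'

```text
t: 16.82
eef_pos: [0.464, -0.0956, 0.0735]
eef_rot: [-3.141, 0.653, -0.154]
wrist_force: [1.8, -0.4, -0.4]
grip_width: 0.0131
finger_force: 58.9
```

>>> jog_arm --offset '[[2, -0.3, -1.7], [4, -0.6, -3.4], [6, -0.9, -5.1], [6, -0.9, -5.1]]' --turn '[[0, 0, 0], [0, 0, 0], [0, 0, 0], [0, 0, 0]]'

```text
t: 17.32
eef_pos: [0.47, -0.0965, 0.0685]
eef_rot: [-3.141, 0.653, -0.154]
wrist_force: [2.0, 0.2, 1.0]
grip_width: 0.0129
finger_force: 59.0
```

>>> jog_arm --offset '[[1.5, -0.2, -1.2], [3, -0.5, -2.4], [4.6, -0.7, -3.6], [4.6, -0.7, -3.6]]' --turn '[[0, 0, 0], [0, 0, 0], [0, 0, 0], [0, 0, 0]]'

```text
t: 17.82
eef_pos: [0.4745, -0.0971, 0.0649]
eef_rot: [-3.141, 0.653, -0.154]
wrist_force: [1.6, -0.5, 1.6]
grip_width: 0.0128
finger_force: 59.0
```

```bash
python3 - <<'E'
from plan import *
im,d,P,c,T,s=cam('wrist'); print(s['t'],s['eef_pos'],s['wrist_force'].round(2),s['moment'].round(3),'turn err',turn(s=s).round(4))
tip=s['eef_pos']+R.from_euler('xyz',s['eef_rot']).apply(TT); print('tip H',RH.inv().apply(tip-H0)*1000)
A=R.from_euler('xyz',s['eef_rot']).as_matrix(); q=(P-s['eef_pos'])@A*1000
m=(q[...,0]>45)&(q[...,0]<110)&(abs(q[...,1])<9)&(q[...,2]<-10)&(q[...,2]>-30)
print([np.median(q[m][(abs(q[m][:,0]-x)<2),2]).round(2) for x in (30,54,65,75)])
for th in (0,10,20,40,60,80,90): show('lift%d'%th,tcp(lift(th)),s)
cv2.imwrite('pics/w8.png',cv2.resize(im[:150,130:390],None,fx=3,fy=3,interpolation=cv2.INTER_CUBIC))
E
```

```text
17.825 [ 0.47448485 -0.0971485   0.06491936] [ 1.59 -0.51  1.6 ] [-0.144 -0.821  0.023] turn err [-0.0003  0.0015  0.0005]
tip H [-45.13247885   1.06850075  18.94898279]
[np.float64(nan), np.float64(-18.94), np.float64(-18.62), np.float64(-18.48)]
lift0 [ 0.4738 -0.0981  0.0705] off mm [-0.6 -1.   5.6]
lift10 [ 0.474  -0.0982  0.0803] off mm [-0.5 -1.  15.4]
lift20 [ 0.4758 -0.0985  0.0897] off mm [ 1.3 -1.3 24.8]
lift40 [ 0.4841 -0.0997  0.1064] off mm [ 9.6 -2.6 41.5]
lift60 [ 0.4948 -0.1014  0.1162] off mm [20.3 -4.2 51.3]
lift80 [ 0.5085 -0.1035  0.1214] off mm [34.  -6.4 56.5]
lift90 [ 0.516  -0.1047  0.1221] off mm [41.5 -7.5 57.2]
  return _methods._mean(a, axis=axis, dtype=dtype,
  ret = ret.dtype.type(ret / rcount)
```

View pics/w8.png

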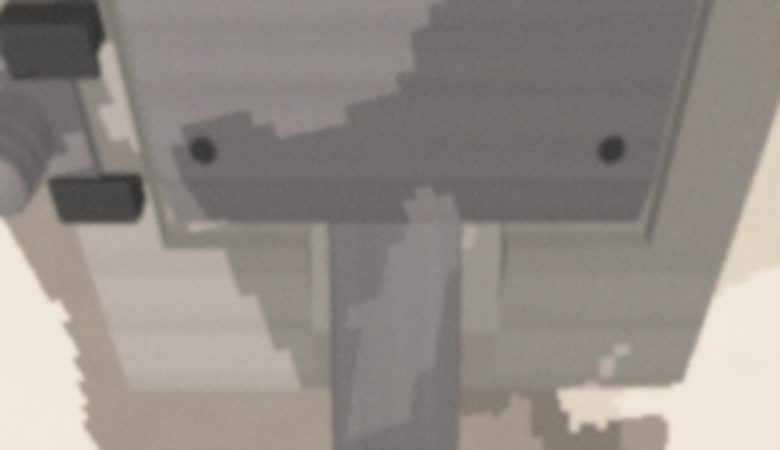

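The blade goes under the cover's near edge (edge at row 222, blade columns 330–460) with under 2 N of force. I lift along the cover's arc.

>>> jog_arm --offset '[[0, 0, 4], [0, 0, 7], [0, 0, 10], [0, 0, 13], [0, 0, 16], [0.5, 0, 19], [1, 0, 22], [1.5, -0.2, 25], [1.5, -0.2, 25]]' --turn '[[0, 0, 0], [0, 0, 0], [0, 0, 0], [0, 0, 0], [0, 0, 0], [0, 0, 0], [0, 0, 0], [0, 0, 0], [0, 0, 0]]'

```text
t: 19.0
eef_pos: [0.4759, -0.0973, 0.0903]
eef_rot: [-3.141, 0.653, -0.154]
wrist_force: [0.3, 0.2, -0.6]
grip_width: 0.0129
finger_force: 58.7
```

```bash
python3 - <<'E'
from plan import *
im,d,P,c,T,s=cam('wrist'); print(s['t'],s['eef_pos'],s['wrist_force'].round(2),s['moment'].round(3))
h=RH.inv().apply((P.reshape(-1,3)-H0)).reshape(P.shape)*1000
tip=s['eef_pos']+R.from_euler('xyz',s['eef_rot']).apply(TT); print('tip H',RH.inv().apply(tip-H0)*1000)
for y0 in (-20,15):
    k=(abs(h[...,1]-y0)<3)&(h[...,0]>-70)&(h[...,0]<40); q=h[k]
    print(y0,[(a,len(b),np.median(b[:,2]).round(1)) for a in range(-66,40,6) for b in [q[(q[:,0]>=a)&(q[:,0]<a+6)]] if len(b)>3])
E
```

```text
19.0 [ 0.47590611 -0.09730723  0.09032017] [ 0.31  0.24 -0.61] [-0.057 -0.679  0.003]
tip H [-43.70348255   1.12814085  44.35013217]
-20 [(-66, 210, np.float64(148.1)), (-60, 174, np.float64(155.7)), (-54, 174, np.float64(52.7)), (-48, 274, np.float64(52.5)), (-42, 332, np.float64(50.4)), (-36, 210, np.float64(48.7))]
15 [(-66, 546, np.float64(149.9)), (-60, 936, np.float64(155.5)), (-54, 168, np.float64(52.6)), (-48, 285, np.float64(52.2)), (-42, 324, np.float64(50.4)), (-36, 220, np.float64(48.6))]
```

The cover is tipped about 20° on the blade (top points fall from z 52.6 to 48.6 mm). I continue.

>>> jog_arm --offset '[[1.5, -0.2, 4], [3.5, -0.5, 8], [6, -0.9, 12], [8.2, -1.3, 16], [10.8, -1.7, 18.7], [13.5, -2, 21.3], [16, -2.4, 23.6], [19, -2.9, 25.9], [19, -2.9, 25.9]]' --turn '[[0, 0, 0], [0, 0, 0], [0, 0, 0], [0, 0, 0], [0, 0, 0], [0, 0, 0], [0, 0, 0], [0, 0, 0], [0, 0, 0]]'

```text
t: 20.18
eef_pos: [0.4951, -0.1003, 0.1161]
eef_rot: [-3.141, 0.653, -0.154]
wrist_force: [-0.7, -0.5, -1.7]
grip_width: 0.0128
finger_force: 58.7
```

```bash
cat > chk.py <<'E'
from plan import *
im,d,P,c,T,s=cam('wrist'); print(s['t'],s['eef_pos'],s['wrist_force'].round(2),s['moment'].round(3))
h=RH.inv().apply((P.reshape(-1,3)-H0)).reshape(P.shape)*1000
tip=s['eef_pos']+R.from_euler('xyz',s['eef_rot']).apply(TT); print('tip H',RH.inv().apply(tip-H0)*1000)
for y0 in (-20,15):
    k=(abs(h[...,1]-y0)<3)&(h[...,0]>-70)&(h[...,0]<90)&(h[...,2]<120); q=h[k]
    print(y0,[(a,len(b),np.median(b[:,2]).round(1)) for a in range(-70,90,5) for b in [q[(q[:,0]>=a)&(q[:,0]<a+5)]] if len(b)>3])
E
python3 chk.py
```

```text
20.175 [ 0.49510598 -0.10026583  0.11610202] [-0.74 -0.45 -1.69] [-0.13  -0.672  0.03 ]
tip H [-24.26894567   1.14375462  70.14755496]
-20 [(-70, 84, np.float64(35.6)), (-65, 89, np.float64(35.6)), (-60, 83, np.float64(34.8)), (-35, 7, np.float64(79.9)), (-30, 255, np.float64(79.8)), (-25, 360, np.float64(74.6)), (-20, 279, np.float64(67.6))]
15 [(-70, 56, np.float64(35.5)), (-65, 65, np.float64(35.7)), (-60, 59, np.float64(34.6)), (-35, 10, np.float64(79.6)), (-30, 259, np.float64(79.6)), (-25, 374, np.float64(74.6)), (-20, 271, np.float64(67.4))]
```

>>> jog_arm --offset '[[3, -0.5, 1.5], [6, -0.9, 3], [9, -1.4, 4.2], [12, -1.8, 5], [15, -2.3, 5.6], [18, -2.7, 6], [20, -3.1, 6.1], [22, -3.4, 6.1], [24, -3.7, 6.1], [26, -4, 6.1], [28, -4.3, 6], [30, -4.6, 5.8], [32, -4.9, 5.5], [34, -5.2, 5], [34, -5.2, 5], [34, -5.2, 5]]' --turn '[[0, 0, 0], [0, 0, 0], [0, 0, 0], [0, 0, 0], [0, 0, 0], [0, 0, 0], [0, 0, 0], [0, 0, 0], [0, 0, 0], [0, 0, 0], [0, 0, 0], [0, 0, 0], [0, 0, 0], [0, 0, 0], [0, 0, 0], [0, 0, 0]]'

```text
t: 22.22
eef_pos: [0.5287, -0.1054, 0.121]
eef_rot: [-3.141, 0.653, -0.154]
wrist_force: [0.1, -0.9, -1.0]
grip_width: 0.0127
finger_force: 58.7
```

```bash
python3 chk.py
```

```text
22.225 [ 0.52874889 -0.10541599  0.12098822] [ 0.14 -0.87 -0.96] [-0.153 -0.72  -0.052]
tip H [ 9.74118631  1.19987215 74.98617072]
-20 [(-70, 49, np.float64(35.7)), (-65, 59, np.float64(35.6)), (-60, 88, np.float64(33.1)), (-55, 200, np.float64(20.9)), (-50, 41, np.float64(14.9)), (-45, 59, np.float64(16.2)), (-40, 78, np.float64(15.5)), (-35, 74, np.float64(15.3)), (-30, 75, np.float64(15.2)), (-25, 83, np.float64(15.3)), (-20, 67, np.float64(15.5)), (-10, 10, np.float64(39.3)), (-5, 127, np.float64(39.9)), (0, 136, np.float64(39.8)), (5, 39, np.float64(39.8))]
15 [(-70, 33, np.float64(36.4)), (-65, 17, np.float64(35.5)), (-60, 36, np.float64(32.9)), (-55, 67, np.float64(22.4)), (-50, 18, np.float64(14.6)), (-45, 23, np.float64(15.1)), (-40, 22, np.float64(15.0)), (-35, 30, np.float64(15.3)), (-30, 35, np.float64(15.4)), (-25, 30, np.float64(17.1)), (-20, 58, np.float64(18.6)), (-15, 6, np.float64(19.1)), (-10, 9, np.float64(38.8)), (-5, 131, np.float64(39.9)), (0, 140, np.float64(39.8)), (5, 42, np.float64(39.8))]
```

The cover has gone over and lies level with its top at z = 40 mm (36 + 4). I retreat, level the tool and look.

>>> jog_arm --offset '[[-2, 0, 10], [-5, 0, 30], [-10, 0, 50], [-20, 0, 60], [-30, 0, 60], [-30, 0, 60], [-30, 0, 60]]' --turn '[[0, 0, 0], [0, 0, 0], [-0.02, -0.13, 0], [-0.04, -0.28, 0], [-0.07, -0.46, 0], [-0.1, -0.645, 0], [-0.1, -0.645, 0]]'

```text
t: 23.15
eef_pos: [0.4955, -0.1052, 0.183]
eef_rot: [-3.139, -0.002, -0.155]
wrist_force: [0.6, 0.1, -0.8]
grip_width: 0.0126
finger_force: 58.7
```

```bash
python3 - <<'E'
from plan import *
from fit import comp,rect
for n in ['wrist','scene','side']:
    im,d,P,c,T,s=cam(n)
    if n=='wrist': print(s['eef_pos'],s['eef_rot']); cv2.imwrite('pics/w9.png',cv2.resize(im,(768,576),interpolation=cv2.INTER_CUBIC))
    h=RH.inv().apply((P.reshape(-1,3)-H0)).reshape(P.shape)*1000
    m=(h[...,2]>38.2)&(h[...,2]<44)&(h[...,0]>-15)&(h[...,0]<75)&(abs(h[...,1])<45); q=h[m]; print(n,m.sum(),np.percentile(q,[2,98],axis=0).round(1),cv2.minAreaRect(q[:,:2].astype(np.float32)))
E
```

```text
[ 0.49553754 -0.10522185  0.18295535] [-3.13870475e+00 -1.78389910e-03 -1.54636496e-01]
wrist 2586 [[ -3.2 -29.5  38.4]
 [ 44.6  29.   41.4]] ((19.874101638793945, 3.601919174194336), (50.856204986572266, 67.79032897949219), 0.11699047684669495)
scene 380 [[-10.8 -37.9  38.3]
 [ 56.3  41.5  43.9]] ((24.50039291381836, 2.1548004150390625), (78.08722686767578, 83.54889678955078), 0.7273868322372437)
side 310 [[ -9.3 -38.2  38.4]
 [ 71.3  42.7  43.7]] ((30.074169158935547, 1.7378044128417969), (89.26036071777344, 84.91060638427734), 0.40176594257354736)
```

View pics/w9.png

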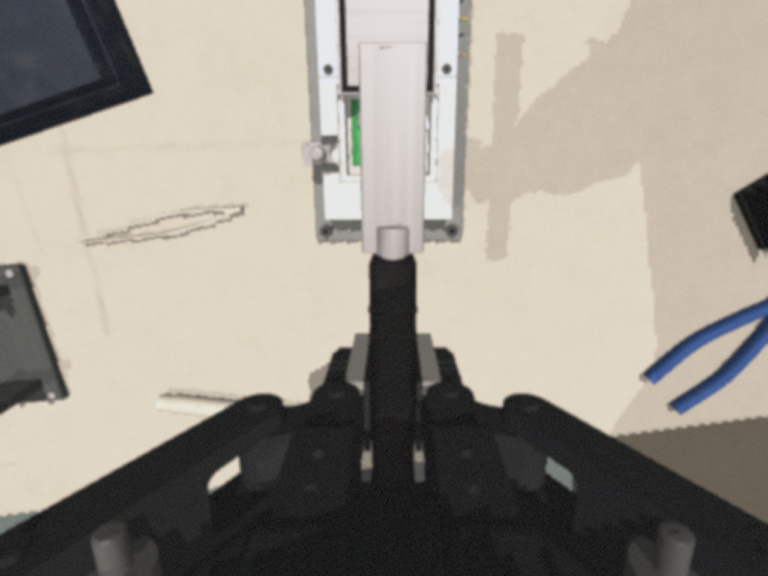

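The cover lies square on the deck, black seal up, near edge just at the opening's far wall (row 92), with the cavity exposed and the catch at its stop. Now the lifter goes back.

>>> jog_arm --offset '[[0, 40, 10], [-2, 95, 10], [-4, 150, 10], [-6, 205, 5], [-7, 255, 0], [-8, 290, -10], [-8, 311.5, -25], [-8, 311.5, -25], [-8, 311.5, -25]]' --turn '[[0, 0, 0.02], [0, 0, 0.04], [-0.003, 0.002, 0.06], [-0.003, 0.002, 0.079], [-0.003, 0.002, 0.079], [-0.003, 0.002, 0.079], [-0.003, 0.002, 0.079], [-0.003, 0.002, 0.079], [-0.003, 0.002, 0.079]]'

```text
t: 24.42
eef_pos: [0.4914, 0.2043, 0.1558]
eef_rot: [3.137, 0.003, -0.077]
wrist_force: [0.1, -0.0, -0.8]
grip_width: 0.0129
finger_force: 58.7
```

```bash
python3 - <<'E'
from fit import *
im,d,P,c,T,s=cam('wrist'); print(s['eef_pos'],s['eef_rot'])
A=R.from_euler('xyz',s['eef_rot']).as_matrix(); q=(P.reshape(-1,3)-s['eef_pos'])@A*1000
m=(q[:,0]>15)&(q[:,0]<130)&(abs(q[:,1])<14)&(q[:,2]<-10)&(q[:,2]>-40); q=q[m]
for a in range(16,100,6):
    k=(q[:,0]>=a)&(q[:,0]<a+6)
    if k.sum()>2: print(a,'y',np.percentile(q[k][:,1],[3,97]).round(1),'z',np.median(q[k][:,2]).round(2))
print('tip',np.percentile(q[:,0],[99,99.7]),'home off',(np.array([.4876,.2063,.0281])-s['eef_pos'])*1000)
E
```

```text
[0.49136993 0.20433896 0.15577375] [ 3.13749677e+00  2.80799074e-03 -7.66437611e-02]
16 y [-6.4  6.6] z -23.28
22 y [-6.7  6.8] z -23.27
28 y [-6.2  6.6] z -23.22
34 y [-6.5  6.8] z -23.2
40 y [-7.9  8.2] z -21.26
46 y [-8.3  8.6] z -18.97
52 y [-8.2  8.5] z -18.26
58 y [-8.1  8.3] z -18.14
64 y [-8.4  8.6] z -17.91
70 y [-8.3  8.6] z -17.74
76 y [-8.2  8.5] z -17.55
82 y [-8.3  8.4] z -17.45
88 y [-8.4  8.6] z -17.25
94 y [-8.2  8.5] z -17.02
tip [97.74331413 98.22745903] home off [  -3.76992942    1.96104024 -127.67374991]
```

The lifter hasn't slipped in the grip. I lower it to just above the notches and check the alignment.

>>> jog_arm --offset '[[-1.5, 1, -40], [-1.5, 1, -80], [-1.5, 1, -105], [-1.5, 1, -105], [-1.5, 1, -105], [-1.5, 1, -105]]' --turn '[[0, 0, 0], [0, 0, 0], [0, 0, 0], [0, 0, 0], [0, 0, 0], [0, 0, 0]]'

```text
t: 25.22
eef_pos: [0.4904, 0.2072, 0.0525]
eef_rot: [3.14, 0.0, -0.075]
wrist_force: [0.8, -0.6, -0.9]
grip_width: 0.0128
finger_force: 58.7
```

>>> jog_arm --offset '[[-2.8, -0.9, 0], [-2.8, -0.9, -7], [-2.8, -0.9, -13], [-2.8, -0.9, -18], [-2.8, -0.9, -21], [-2.8, -0.9, -23], [-2.8, -0.9, -24], [-2.8, -0.9, -24]]' --turn '[[0, 0, 0], [0, 0, 0], [0, 0, 0], [0, 0, 0], [0, 0, 0], [0, 0, 0], [0, 0, 0], [0, 0, 0]]'

```text
t: 26.22
eef_pos: [0.4864, 0.2061, 0.028]
eef_rot: [3.139, 0.003, -0.075]
wrist_force: [-4.7, -2.0, 13.7]
grip_width: 0.0126
finger_force: 60.7
```

>>> jog_arm --offset '[[1, 0.2, 1], [1, 0.2, 1], [1, 0.2, 1]]' --turn '[[0, 0, 0], [0, 0, 0], [0, 0, 0]]'

```text
t: 26.6
eef_pos: [0.4879, 0.2065, 0.0281]
eef_rot: [3.139, 0.002, -0.075]
wrist_force: [-0.1, -0.3, 1.4]
grip_width: 0.0125
finger_force: 59.1
```

Home pose, nearly unloaded. I release and retreat.

>>> jog_arm --offset '[[0, 0, 0], [0, 0, 0], [0, 0, 0], [0, 0, 0], [0, 0, 0], [0, 0, 15], [0, 0, 50], [0, 0, 100], [0, 0, 147], [0, 0, 147], [0, 0, 147]]' --turn '[[0, 0, 0], [0, 0, 0], [0, 0, 0], [0, 0, 0], [0, 0, 0], [0, 0, 0], [0, 0, 0], [0, 0, 0], [0, 0, 0], [0, 0, 0], [0, 0, 0]]' --hand 0.3

```text
t: 27.98
eef_pos: [0.4873, 0.2063, 0.1755]
eef_rot: [3.14, 0.002, -0.075]
wrist_force: [0.6, 0.7, 0.1]
grip_width: 0.0557
finger_force: 0.0
```

```bash
python3 - <<'E'
from plan import *
im,d,P,c,T,s=cam('wrist'); print(s['eef_pos'],s['t'],s['wrist_force'])
q=P.reshape(-1,3); m=(q[:,0]>.3)&(q[:,0]<.6)&(q[:,1]>.165)&(q[:,1]<.245)&(q[:,2]>.034)&(q[:,2]<.07); q=q[m]
for a in (.445,.465,.485,.505,.525,.545,.575):
    k=(q[:,0]>=a-.004)&(q[:,0]<a+.004); print(a,k.sum(),np.median(q[k],0).round(4))
print('tip',np.percentile(q[:,0],99.8))
im,d,P,c,T,s=cam('scene')
h=RH.inv().apply((P.reshape(-1,3)-H0)).reshape(P.shape)*1000
for a in range(-80,80,8):
    k=(abs(h[...,1])<15)&(abs(h[...,0]-a)<4); print(a,np.nanmedian(h[k][:,2]).round(1),end='; ')
a=im[130:270,160:420]; cv2.imwrite('pics/end.png',cv2.resize(a,None,fx=3,fy=3,interpolation=cv2.INTER_CUBIC))
E
```

```text
[0.48728947 0.20633449 0.17546015] 27.975 [0.63073738 0.67694868 0.07071085]
0.445 107 [0.4454 0.2095 0.0514]
0.465 117 [0.465  0.2082 0.0514]
0.485 122 [0.4851 0.2066 0.0514]
0.505 126 [0.505  0.2051 0.0515]
0.525 135 [0.5251 0.2036 0.0512]
0.545 171 [0.5449 0.202  0.0463]
0.575 201 [0.575  0.1997 0.0456]
tip 0.5861410814012592
-80 38.8; -72 38.2; -64 34.0; -56 25.7; -48 17.7; -40 18.0; -32 18.6; -24 19.5; -16 21.0; -8 42.5; 0 42.8; 8 42.1; 16 41.1; 24 42.2; 32 42.4; 40 42.8; 48 40.9; 56 38.8; 64 38.0; 72 nan;
  return np.nanmean(a, axis, out=out, keepdims=keepdims)
```

The lifter is back in its rest, level and within about 1 mm of its first pose. The cover is flat on the deck and the catch is open.

```bash
python3 -c "
from workcell import ctrl
print(ctrl.close_job())"
```

```text
the job is handed in; nothing more can be done
None
```

Job handed in at about 28 s: the catch is at its stop, the cover lies flat and seal side up on the deck (centre about 5 mm short of the deck point), and the lifter is back in its rest.

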